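# Load the last circuit module and lift the full carrier

### The job

Take the tested circuit module out of the test stand and slide it gently down into the one free slot of the black carrier until it is fully home. Then pick the full carrier up by its yellow handle, keeping it level with all four modules in place, and finish still holding it steady and level about 10 cm above the bench. Leave the solder spool, flux bottle and screwdriver where they are.

Things in the scene. Friction and masses are not known exactly. Their poses are not given: they have to be found in the camera images.
- module_new: module standing in the test stand, about 90 g: green board 100 (x) x 3 (y) x 80 mm tall, on top a 100 x 10 x 10 mm aluminium rail and on that a white pull tab 40 (x) x 10 (y) mm, 90 to 116 mm up. Parts stand 13 mm off the +y face, 3 mm off the other, below 75 mm. Origin: middle of the board's lower edge, z up. Either way round fits the carrier.
- module_new_tab (a point): centre of the white pull tab of module_new, 103 mm above its lower edge; pinch it across its 10 mm thickness (module y).
- test_stand: black stand screwed to the bench, base 150 (x) x 100 (y) x 10 mm. Two grooved uprights, tops 57 mm above the bench, hold a module by its side edges over the middle, in the stand's x-z plane, lower edge 10 mm above the bench; lift it 50 mm straight up to free it. Origin: centre of the underside. Stand and carrier may swap sides of the bench.
- carrier: loose black carrier, about 0.46 kg empty, base 124 (x) x 222 (y) mm, floor 6 mm thick. Four slots side by side along y, one free. Slot: two upright grooves 5.5 mm wide (y), walls 105 mm apart (x), to 52 mm above the underside, then a mouth flaring to 16 mm (y) by 116 mm (x) at 64 mm. A module stands in the carrier's x-z plane and slides in without force. Origin: centre of the underside.
- carrier_handle: fixed arch handle of the carrier. Origin: centre of its yellow grip, 148 mm above the carrier's underside, over the full carrier's centre of mass. Grip 92 mm long (carrier x), 16 mm thick (carrier y), 20 mm high, between two aluminium uprights. Nearest pull tabs stand 46 mm to either side (y), tops 122 mm above the carrier's underside.
- slot0 (a point): middle of the floor of the carrier's slot 0, 92 mm from the middle towards carrier -y: where a module's origin is when fully home. Which slot is free changes from run to run.
- slot1 (a point): middle of the floor of the carrier's slot 1, 46 mm from the middle towards carrier -y: where a module's origin is when fully home. Which slot is free changes from run to run.
- slot2 (a point): middle of the floor of the carrier's slot 2, 46 mm from the middle towards carrier +y: where a module's origin is when fully home. Which slot is free changes from run to run.
- slot3 (a point): middle of the floor of the carrier's slot 3, 92 mm from the middle towards carrier +y: where a module's origin is when fully home. Which slot is free changes from run to run.
- module_a: plug-in circuit module, about 90 g, same make as module_new. Origin: middle of the board's lower edge, z up, board in its x-z plane. This one is in one of the carrier's slots from the start; which one changes.
- module_b: plug-in circuit module, about 90 g, same make as module_new. Origin: middle of the board's lower edge, z up, board in its x-z plane. This one is in one of the carrier's slots from the start; which one changes.
- module_c: plug-in circuit module, about 90 g, same make as module_new. Origin: middle of the board's lower edge, z up, board in its x-z plane. This one is in one of the carrier's slots from the start; which one changes.
- solder_spool: solder spool with orange rims standing on the bench, 52 mm across, 48 mm high; origin: centre of the underside. Leave alone.
- flux_bottle: teal bottle with white cap, 48 mm across, 100 mm high; origin: centre of the underside. Leave alone.
- screwdriver: yellow-handled screwdriver lying on the bench, 170 mm long; origin: on the bench under its middle. Leave alone.

How it is judged:
On the way, in this order (a step that is already met when the one before it is completed fails the run):
1. the module from the stand is fully home in the free slot, the carrier still on the bench (z of module_new in the frame of carrier between 0 and 0.01 m and x of module_new in the frame of carrier between -0.006 and 0.006 m and angle between the z axis of module_new and the z axis of carrier, either way round below 0.08 rad and angle between the y axis of module_new and the y axis of carrier, either way round below 0.06 rad and (y of module_new in the frame of carrier between -0.097 and -0.087 m or y of module_new in the frame of carrier between -0.051 and -0.041 m or y of module_new in the frame of carrier between 0.041 and 0.051 m or y of module_new in the frame of carrier between 0.087 and 0.097 m) and height (world z) of carrier below 0.008 m and angle between carrier's own z axis and vertical below 0.06 rad), for 0.2 s.
2. the carrier is lifted off the bench by its handle (height (world z) of carrier above 0.03 m and contact force between the fingers and carrier_handle above 1 N), for 0.2 s.
At the end, for the whole second after the job is handed in: The gripper holds the carrier by its handle, its underside 60 to 160 mm above the bench, level within 5 degrees, at rest and resting on nothing else; all four modules are home in its slots (lower edge within 4 mm of the floor, within 6 mm of the middle, upright within 4.6 degrees) (height (world z) of carrier between 0.06 and 0.16 m and angle between carrier's own z axis and vertical below 0.087 rad and linear speed of carrier below 0.02 m/s and angular speed of carrier below 0.1 rad/s and contact force between the fingers and carrier_handle above 2 N and contact force between carrier and test_stand below 0.2 N and contact force between carrier and solder_spool below 0.2 N and contact force between carrier and flux_bottle below 0.2 N and contact force between carrier and screwdriver below 0.2 N and z of module_new in the frame of carrier between 0 and 0.01 m and x of module_new in the frame of carrier between -0.006 and 0.006 m and angle between the z axis of each of module_new, module_a, module_b, module_c and the z axis of carrier, either way round below 0.08 rad and angle between the y axis of each of module_new, module_a, module_b, module_c and the y axis of carrier, either way round below 0.06 rad and (y of module_new in the frame of carrier between -0.097 and -0.087 m or y of module_new in the frame of carrier between -0.051 and -0.041 m or y of module_new in the frame of carrier between 0.041 and 0.051 m or y of module_new in the frame of carrier between 0.087 and 0.097 m) and z of module_a in the frame of carrier between 0 and 0.01 m and x of module_a in the frame of carrier between -0.006 and 0.006 m and (y of module_a in the frame of carrier between -0.097 and -0.087 m or y of module_a in the frame of carrier between -0.051 and -0.041 m or y of module_a in the frame of carrier between 0.041 and 0.051 m or y of module_a in the frame of carrier between 0.087 and 0.097 m) and z of module_b in the frame of carrier between 0 and 0.01 m and x of module_b in the frame of carrier between -0.006 and 0.006 m and (y of module_b in the frame of carrier between -0.097 and -0.087 m or y of module_b in the frame of carrier between -0.051 and -0.041 m or y of module_b in the frame of carrier between 0.041 and 0.051 m or y of module_b in the frame of carrier between 0.087 and 0.097 m) and z of module_c in the frame of carrier between 0 and 0.01 m and x of module_c in the frame of carrier between -0.006 and 0.006 m and (y of module_c in the frame of carrier between -0.097 and -0.087 m or y of module_c in the frame of carrier between -0.051 and -0.041 m or y of module_c in the frame of carrier between 0.041 and 0.051 m or y of module_c in the frame of carrier between 0.087 and 0.097 m)); the arm keeps its last pose, push and grip.
It fails at once if a bystander (solder spool, flux bottle, screwdriver) is moved more than 30 mm (distance of any of solder_spool, flux_bottle, screwdriver from where it was at the start of the episode above 0.03 m).
It fails at once if the carrier is tipped more than 15 degrees (angle between carrier's own z axis and vertical above 0.26 rad).
It fails at once if a module that was already loaded is pulled more than 20 mm out of its slot (z of any of module_a, module_b, module_c in the frame of carrier above 0.026 m).
It fails at once if the module is dropped into the slot (faster than 0.45 m/s between the guides) (linear speed of module_new above 0.45 m/s and z of module_new in the frame of carrier below 0.055 m and horizontal distance between module_new and carrier below 0.11 m and height (world z) of carrier below 0.008 m).
It also fails if it takes over 61 s, if anything falls off the work surface, if the arm or the gripper's body presses on something with over 40 N, if the wrist force passes 120 N, or if a joint passes its speed limit or range.

### The arm

A 6-joint arm with a two-finger parallel gripper is mounted at the origin on the work surface. World frame = base frame: x ahead of the robot, y to its left, z up, the work surface at z = 0. Lengths are in m, angles in rad, forces in N, time in s.
With the tool pointing down it reaches from about 0.425 to 1.125 m from the base axis. Payload 14.9 kg.
Tool frame: the origin (TCP) lies between the finger pads; the fingertips stand 17 mm ahead of it and the grasp point (between the pads) lies 2 mm behind it; z points along the fingers, y is the line along which they close (so a half turn about z gives the same grasp; the last joint's range is limited). The gripper opens to 91 mm and grips with 3 to 60 N. Pads are 32 mm wide; open, the fingers measure 118 mm over their backs; the gripper's body (76 mm by 178 mm) begins 60 mm behind the grasp point.
Start: joints at [-1.139, 0.379, 1.734, -0, 1.028, -0.033], TCP at [0.314, -0.626, 0.231] pointing down, gripper open.
Joint ranges: [-2.77, 2.77], [-0.74, 2.19], [0, 2.66], [-1.06, 4.2], [0.31, 2.87], [-3.08, 3.08]. Speed limits (rad/s): [1.89, 1.89, 2.39, 3.14, 3.14, 3.14].

### API

Orientations are given as a unit quaternion [x, y, z, w].
In Python, from rig import readout, eyes, manip gives the robot as it stands. The module is installed in compiled form; this text tells all that it offers.
- The arm moves only by the tool step_hand, called as name(argument=value, ...) on one line, values as JSON. Schema: {"type":"object","properties":{"rows":{"type":"array","items":{"type":"number"},"minItems":7,"maxItems":70},"force":{"type":"number"},"only":{"type":"string"},"quiet":{"type":"boolean"},"lines":{"type":"string"}},"required":["rows"],"additionalProperties":false}. rows is one flat list of numbers that holds 1 to 10 rows one after another, with no inner brackets; each row has 7 numbers: the opening from 0.0 (shut) to 1.0 (fully open), then dx, dy, dz in shares of the most that a row can go, 1 being 62.5 mm, then a rotation vector rx, ry, rz in units of 0.2 rad; each row shifts and turns the commanded pose from where the row before left it, along the tool's axes as they then stand; what a row does not reach is not made up. A row lasts 1/8 s, in which the tool goes at most 0.0625 m and 0.188 rad, less where a joint would pass 70% of its speed; a pose out of reach is approached as far as the arm can. The fingers move at their own pace and stop on an object; force is the grip in N (left out, the last holds). Time passes only in rows, so rows that do not move let the fingers close. The tool returns the time, the measured TCP pose, the force, the opening and the grip force at its end. only (a regular expression) keeps the lines of the reply that match it, lines (a string "A,B") keeps lines A to B, and quiet returns only ok. Input that does not fit is refused with a message, and nothing moves.
- readout.sense(): the state, without advancing time (a new reading comes with each control period).
- eyes.get_image(name): name is "scene" or "side" or "wrist"; returns the picture (480x640x3 uint8, red, green, blue); there is no depth.
- eyes.camera_info(name): a dict with "fx", "fy", "cx", "cy" (pixels), "R" (3x3) and "t" (3): a world point X has camera coordinates R X + t; the wrist camera has in their place "mount" (4x4, takes a point from camera to tool coordinates, whose origin is the TCP and whose axes are the flange's). Camera axes: x right, y down, z forward; pixel columns grow to the right and rows downward; lengths in m; the calibration is good to about 2 mm. A picture is of the moment at which its call begins: read the wrist's pose just before it. camera_info takes no time and is no camera call.
- manip.finish_job(): hands the job in; it is judged then, once.
Trained networks look in the newest picture that a camera, given by its name, has taken for a name from the list of things; names that differ only in an ending like _2 or _b are one class to them, and where a whole thing is asked for, a point or a joint stands for the part that bears it (a point fixed in the world has none). Each returns a list of dicts, best first, with "confidence" (0 to 1); they miss things now and then, are a little off and sometimes report something else, mostly with a low value. They report only what shows in the picture. A call takes as long as a camera call.
- eyes.search_frame(camera, target): "point" ([x, y, z] in m, in the coordinates of the camera as it stood for that picture, good to about 4 mm: the middle of the surface that is visible of it).
- eyes.cut_out(camera, target): "mask" (480x640 bool, what is visible of it).
- eyes.landmark_of(camera, target): "point" ([x, y, z] in m, in the coordinates of the camera as it stood for that picture, good to about 4 mm: a listed point, or the origin of a listed thing).
The state is a dict: "clock": time; "joint_pos": joint angles; "joint_vel": joint speeds; "effort": joint torques, N m; "tool_pos": TCP position; "ee_rot": TCP orientation; "ft_force": force on the tool from outside, world axes, zero at the start; "wrist_torque": the same for the moment, N m; "finger_gap": opening from 0.0 (shut) to 1.0 (fully open); "finger_force": force on a finger pad.
Only numpy, scipy, OpenCV 4.12 (cv2) and the standard library are available. Lean on these libraries where they do the work, as an engineer would, in place of code of your own. Each camera call takes 0.05 s, during which the arm holds its last target. There are 200 camera calls.

## Working session

There is one attempt and no reset: what is moved stays moved. The work goes in short steps, Python scripts to look and compute and a tool call to move; the robot and the scene stay as the last step left them, time stands still between calls to the robot, and variables do not carry over. Pictures are saved under pics/ and viewed, at most 10 in all, crops included, and the job is handed in when it is done.

```bash
mkdir -p pics; cat > h.py <<'E'
import numpy as np, cv2
from rig import readout, eyes, manip
from scipy.spatial.transform import Rotation as Ro
def cam(n):
    c=eyes.camera_info(n)
    if 'R' in c: R=np.array(c['R']);t=np.array(c['t']);return c,R.T,-R.T@t
    s=readout.sense();M=np.array(c['mount']);Rt=Ro.from_quat(s['ee_rot']).as_matrix()
    return c,Rt@M[:3,:3],Rt@M[:3,3]+np.array(s['tool_pos'])
def snap(n,f=None):
    C=cam(n);im=eyes.get_image(n)
    if f: cv2.imwrite(f'pics/{f}.png',im[:,:,::-1])
    return C,im
def find(C,n,t,k='landmark_of'):
    r=getattr(eyes,k)(n,t)
    return [(round(d['confidence'],2),np.round(C[1]@np.array(d['point'])+C[2],4)) for d in r[:4]]
E
python3 - <<'E'
from h import *
s=readout.sense();print(s)
ims=[]
for n in ['scene','side']:
    C,im=snap(n);ims.append(im);print(n,np.round(C[2],3))
    for t in ['module_new','module_new_tab','test_stand','carrier','carrier_handle','slot0','slot1','slot2','slot3','module_a','solder_spool','flux_bottle','screwdriver']:
        print(t,[(c,p.tolist()) for c,p in find(C,n,t)])
    cv2.imwrite(f'pics/{n}.png',im[:,:,::-1])
E
```

```text
{'clock': 0.0, 'joint_pos': array([-1.13930097e+00,  3.79422756e-01,  1.73474788e+00, -1.16730650e-07,
        1.02845643e+00, -3.33181749e-02]), 'joint_vel': array([ 0.0014703 ,  0.00126461, -0.00078466, -0.00054401,  0.00075434,
        0.00027516]), 'effort': array([ 1.89406455e-03, -7.63715315e+01, -4.34365761e+01,  6.51386054e-02,
        4.24541580e-02, -7.79504785e-05]), 'tool_pos': array([ 0.31361636, -0.62542385,  0.2302946 ]), 'ee_rot': array([ 9.73114750e-01,  2.30320245e-01, -1.02340778e-04, -5.06984101e-04]), 'ft_force': array([ 0.5571283 ,  0.22825781, -0.56353519]), 'wrist_torque': array([-0.01489368, -0.04843128, -0.00860859]), 'finger_force': 0.0, 'finger_gap': 1.0028421097151883}
scene [ 1.347 -0.103  0.972]
module_new [(0.56, [0.533, 0.2096, 0.0088])]
module_new_tab [(0.77, [0.5393, 0.207, 0.1153])]
test_stand [(0.58, [0.5399, 0.2081, -0.0043])]
carrier [(0.72, [0.5147, -0.1957, -0.0045]), (0.59, [0.4973, -0.2846, 0.0049])]
carrier_handle [(0.59, [0.5136, -0.1958, 0.1477]), (0.3, [0.7525, 0.1224, -0.0029])]
slot0 [(0.91, [0.5365, -0.1079, 0.0034]), (0.9, [0.5258, -
[... 942 characters left out ...]
test_stand [(0.7, [0.5395, 0.21, -0.001]), (0.23, [0.4925, -0.2819, 0.0062])]
carrier []
carrier_handle [(0.59, [0.5167, -0.1912, 0.1493])]
slot0 [(0.95, [0.5295, -0.1522, 0.0093]), (0.74, [0.494, -0.2863, 0.0059])]
slot1 [(0.95, [0.5295, -0.1522, 0.0093]), (0.74, [0.494, -0.2863, 0.0059])]
slot2 [(0.95, [0.5295, -0.1522, 0.0093]), (0.74, [0.494, -0.2863, 0.0059])]
slot3 [(0.95, [0.5295, -0.1522, 0.0093]), (0.74, [0.494, -0.2863, 0.0059])]
module_a [(0.96, [0.5295, -0.1518, 0.0033]), (0.91, [0.5069, -0.2402, 0.0043]), (0.56, [0.4936, -0.2831, 0.0058])]
solder_spool [(0.87, [0.584, 0.0033, 0.0005])]
flux_bottle [(0.68, [0.7601, 0.1216, 0.0034])]
screwdriver [(0.71, [0.7689, -0.1693, 0.0022])]
```

View pics/scene.png

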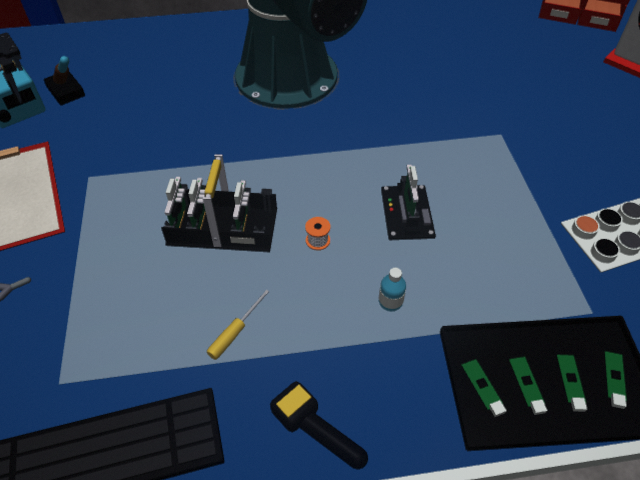

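View pics/side.png

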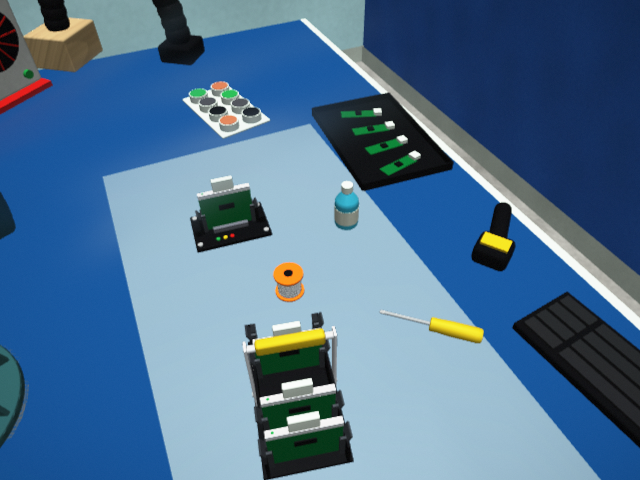

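The pictures show the carrier at about (220,210) in scene. It holds three modules, and its free slot is the end nearest the spool (slot3, near (265,205)). The stand with the module is at (408,205), the spool at (318,232), the bottle at (393,288) and the screwdriver at (238,325). The networks agree with this. Next I'll move above the carrier for a closer look.

The manual's scale: shifts go in shares of 62.5 mm and turns go in units of 0.2 rad. Converting my numbers, -0.0125 m is -0.2, 0.047 m is 0.752.

step_hand(rows=[1, 0.752, -0.576, -0.2, 0, 0, 0, 1, 0.752, -0.576, -0.2, 0, 0, 0, 1, 0.752, -0.576, -0.2, 0, 0, 0, 1, 0.752, -0.576, -0.2, 0, 0, 0, 1, 0.752, -0.576, -0.2, 0, 0, 0, 1, 0.752, -0.576, -0.2, 0, 0, 0, 1, 0.752, -0.576, -0.2, 0, 0, 0, 1, 0.752, -0.576, -0.2, 0, 0, 0])

```text
clock: 2.4
tool_pos: [0.5213, -0.1979, 0.3316]
ee_rot: [0.973, 0.23, 0.0, 0.0]
ft_force: [-0.4, -0.5, 0.3]
finger_gap: 0.998
finger_force: 0.0
```

step_hand(rows=[1, 0, 0, 0, 0, 0, 0.875, 1, 0, 0, 0, 0, 0, 0.875, 1, 0, 0, 0, 0, 0, 0.875, 1, 0, 0, 0, 0, 0, 0.875, 1, 0, 0, 0, 0, 0, 0])

```text
clock: 3.02
tool_pos: [0.5208, -0.1998, 0.331]
ee_rot: [0.993, -0.117, 0.0, 0.0]
ft_force: [-0.3, -0.0, -0.4]
finger_gap: 0.997
finger_force: 0.0
```

```bash
python3 - <<'E'
from h import *
s=readout.sense();print(s['tool_pos'],Ro.from_quat(s['ee_rot']).as_matrix().round(3),s['joint_pos'].round(2))
C,im=snap('wrist','w1');print(np.round(C[0]['mount'],3))
for t in ['carrier','carrier_handle','slot0','module_a','module_new_tab']: print(t,[(c,p.tolist()) for c,p in find(C,'wrist',t)])
E
```

```text
[ 0.52077354 -0.19977328  0.33099121] [[ 0.973 -0.232  0.   ]
 [-0.232 -0.973 -0.   ]
 [ 0.     0.    -1.   ]] [-0.41  0.04  1.95 -0.    1.15  1.4 ]
[[ 0.001 -0.968 -0.251  0.071]
 [ 1.     0.001 -0.    -0.   ]
 [ 0.001 -0.251  0.968 -0.154]
 [ 0.     0.     0.     1.   ]]
carrier [(0.73, [0.5191, -0.1956, -0.0021]), (0.34, [0.5412, -0.1087, 0.0026])]
carrier_handle [(0.87, [0.5162, -0.1957, 0.1475])]
slot0 [(0.92, [0.5399, -0.1095, 0.0018]), (0.8, [0.4956, -0.2854, 0.0112]), (0.72, [0.5091, -0.2434, 0.0033]), (0.55, [0.5253, -0.1495, 0.0075])]
module_a [(0.92, [0.4949, -0.2822, 0.0065]), (0.69, [0.5272, -0.1512, 0.0065]), (0.61, [0.5034, -0.2446, 0.0073])]
module_new_tab [(0.42, [0.5251, -0.1496, 0.007]), (0.22, [0.5281, -0.1549, 0.0079])]
```

View pics/w1.png

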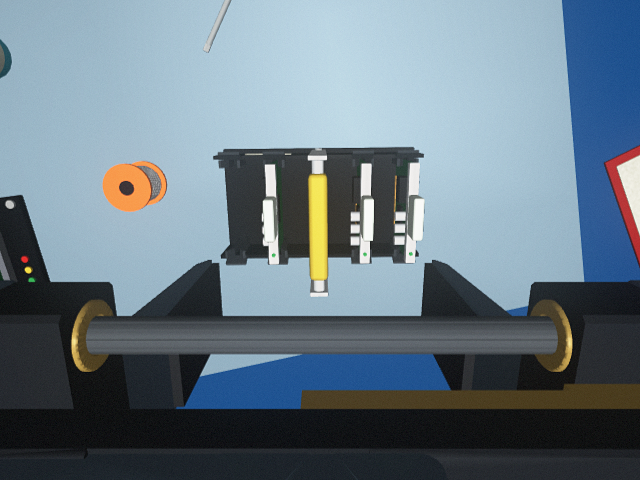

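Seen from the wrist, the carrier is square to the tool: the grip runs vertically at column 318, rows 175–280. The free slot is at the left end near (240,210), and the stand is at the left edge. I'll look at the stand next.

step_hand(rows=[1, -0.176, -0.9168, 0, 0, 0, 0, 1, -0.176, -0.9168, 0, 0, 0, 0, 1, -0.176, -0.9168, 0, 0, 0, 0, 1, -0.176, -0.9168, 0, 0, 0, 0, 1, -0.176, -0.9168, 0, 0, 0, 0, 1, -0.176, -0.9168, 0, 0, 0, 0, 1, -0.176, -0.9168, 0, 0, 0, 0, 1, 0, 0, 0, 0, 0, 0])

```text
clock: 4.32
tool_pos: [0.5392, 0.2113, 0.3308]
ee_rot: [0.993, -0.115, -0.0, -0.0]
ft_force: [-0.3, -0.2, -0.0]
finger_gap: 1.001
finger_force: 0.0
```

```bash
python3 - <<'E'
from h import *
s=readout.sense();print(s['tool_pos'],s['joint_pos'].round(2))
C,im=snap('wrist','w2')
for t in ['module_new','module_new_tab','test_stand']: print(t,[(c,p.tolist()) for c,p in find(C,'wrist',t)])
E
```

```text
[0.53917796 0.21130807 0.33078109] [0.33 0.08 1.91 0.   1.15 2.13]
module_new [(0.71, [0.5393, 0.2049, 0.0099]), (0.55, [0.5245, -0.1517, 0.0069])]
module_new_tab [(0.75, [0.5351, 0.2109, 0.1124])]
test_stand [(0.56, [0.5361, 0.2113, -0.0005])]
```

View pics/w2.png

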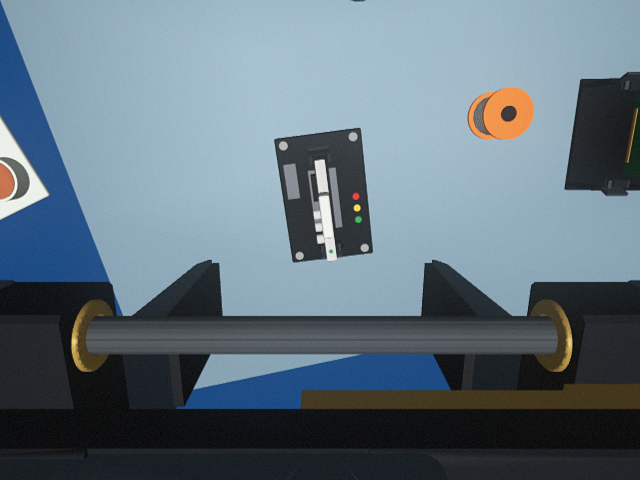

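The stand is turned about 8° in the image, with screws at (283,146), (352,136), (364,248) and (299,256). The module's rail runs from (320,160) to (331,261). I'll back-project these points.

```bash
python3 - <<'E'
from h import *
C=cam('wrist');c=C[0]
def bp(u,v,z):
    d=C[1]@np.array([(u-c['cx'])/c['fx'],(v-c['cy'])/c['fy'],1]);return (C[2]+d*(z-C[2][2])/d[2]).round(4)
S=[bp(u,v,.011) for u,v in [(283,146),(352,136),(364,248),(299,256)]]
for p in S:print(p)
print('ctr',np.mean(S,0))
ang=lambda a,b:np.degrees(np.arctan2((b-a)[1],(b-a)[0]))
print(ang(S[3],S[0]),ang(S[2],S[1]),ang(S[0],S[1])+90,ang(S[3],S[2])+90)
im=cv2.imread('pics/w2.png')
# white rail mask
m=(im.min(2)>170)&(np.indices(im.shape[:2])[0]>145)&(np.indices(im.shape[:2])[0]<268)
m[:,:310]=0;m[:,345:]=0
for v in range(155,266,6):
    x=np.where(m[v])[0]; print(v,(x.min(),x.max()) if len(x) else None,end=' ')
print();a=bp(320,160,.1);b=bp(331,261,.1);print(a,b,ang(b,a),np.linalg.norm(a-b),(a+b)/2)
cv2.imwrite('pics/w2c.png',cv2.resize(im[120:280,260:390],None,fx=4.5,fy=3.7,interpolation=cv2.INTER_CUBIC))
E
```

```text
[0.6072 0.2366 0.011 ]
[0.5997 0.1574 0.011 ]
[0.4669 0.1714 0.011 ]
[0.4755 0.2511 0.011 ]
ctr [0.537325 0.204125 0.011   ]
-6.282886434616556 -6.017989303221013 -5.409604944473358 -6.158651792899647
155 None 161 (np.int64(315), np.int64(324)) 167 (np.int64(315), np.int64(325)) 173 (np.int64(316), np.int64(325)) 179 (np.int64(317), np.int64(326)) 185 (np.int64(318), np.int64(327)) 191 (np.int64(318), np.int64(327)) 197 (np.int64(319), np.int64(328)) 203 (np.int64(320), np.int64(329)) 209 (np.int64(320), np.int64(330)) 215 (np.int64(314), np.int64(330)) 221 (np.int64(322), np.int64(331)) 227 (np.int64(316), np.int64(332)) 233 (np.int64(323), np.int64(333)) 239 (np.int64(317), np.int64(333)) 245 (np.int64(326), np.int64(334)) 251 (np.int64(326), np.int64(335)) 257 (np.int64(327), np.int64(336)) 263 None 
[0.5869 0.1975 0.1   ] [0.4879 0.21   0.1   ] -7.19623542908136 0.09978602106507703 [0.5374  0.20375 0.1    ]
```

View pics/w2c.png

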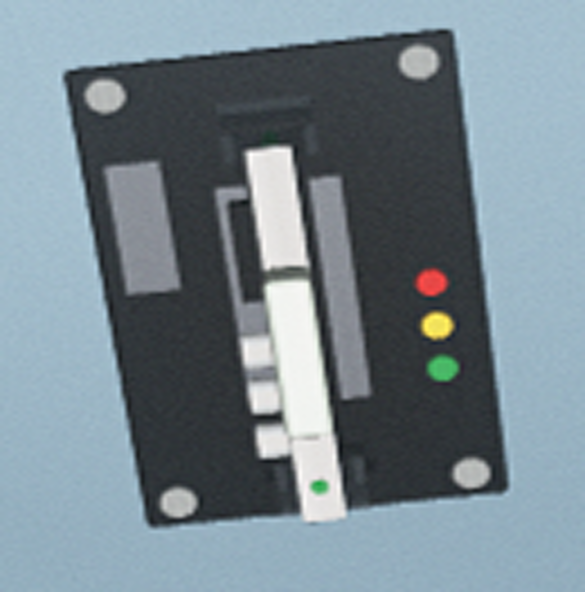

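Converted, 0.0075 m is 0.12, 0.05 m is 0.8, -0.12 rad is -0.6.

step_hand(rows=[0.5, 0, 0, 0, 0, 0, -0.6, 0.5, -0.016, 0.12, 0.48, 0, 0, 0, 0.5, 0, 0, 0.8, 0, 0, 0, 0.5, 0, 0, 0.8, 0, 0, 0, 0.5, 0, 0, 0, 0, 0, 0, 0.5, 0, 0, 0, 0, 0, 0])

```text
clock: 5.28
tool_pos: [0.5386, 0.2005, 0.2029]
ee_rot: [0.998, -0.058, 0.001, -0.0]
ft_force: [0.7, 0.1, -0.7]
finger_gap: 0.496
finger_force: 0.0
```

```bash
python3 - <<'E'
from h import *
s=readout.sense();print(s['tool_pos'])
C,im=snap('wrist','w3');c=C[0];print(c['fx'],c['cx'],c['cy'],np.round(C[2],4))
Rt=Ro.from_quat(s['ee_rot']).as_matrix();print(Rt[:,0])
for t in ['module_new','module_new_tab']: print(t,[(cc,p.tolist()) for cc,p in find(C,'wrist',t)])
for dx in(-.05,.05):
  p=np.array(s['tool_pos'])+Rt@[dx,0,0];p[2]=.1;q=C[1].T@(p-C[2]);print(c['fx']*q[0]/q[2]+c['cx'],c['fy']*q[1]/q[2]+c['cy'])
E
```

```text
[0.53858049 0.20054609 0.20286019]
402.71984910343707 321.3769427378854 240.22883611046 [0.6085 0.1924 0.3566]
[ 0.99327256 -0.11578918  0.00157841]
module_new [(0.67, [0.5377, 0.2059, 0.0101])]
module_new_tab [(0.55, [0.5355, 0.2095, 0.1115])]
321.7485057755983 316.1707831200341
321.9039903543285 169.87780185288645
```

View pics/w3.png

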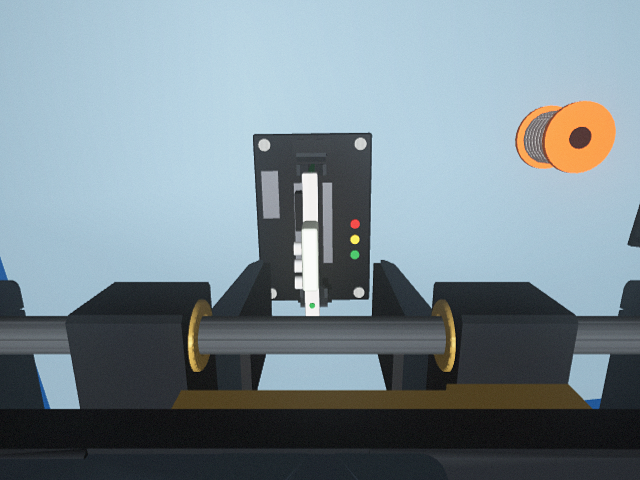

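The module's rail is now near column 311 (rows 173–317), and alignment would put it at 321.8. I'll back-project the rail edges accurately.

```bash
cat >> h.py <<'E'
def bp(C,u,v,z):
    c=C[0];d=C[1]@np.array([(u-c['cx'])/c['fx'],(v-c['cy'])/c['fy'],1]);return C[2]+d*(z-C[2][2])/d[2]
E
python3 - <<'E'
from h import *
C=cam('wrist')
g=cv2.imread('pics/w3.png').min(2)
for lo,hi,z in[(175,218,.1),(236,286,.126),(304,316,.1)]:
  P=[]
  for v in range(lo,hi,3):
    x=np.where(g[v,302:325]>150)[0]+302; P.append((bp(C,x.min()-.5,v,z)+bp(C,x.max()+.5,v,z))/2); 
    if v==lo:print(v,x.min(),x.max(),np.linalg.norm(bp(C,x.min()-.5,v,z)-bp(C,x.max()+.5,v,z)))
  P=np.array(P);f=np.polyfit(P[:,0],P[:,1],1);print(z,np.polyval(f,.537),np.degrees(np.arctan(f[0])),P[:,0].max(),P[:,0].min())
s=readout.sense();print(s['tool_pos'])
E
```

```text
175 302 316 0.009489992804336366
0.1 0.2040951387667169 -1.4710541657855811 0.5862120373750457 0.5590499621100451
236 302 324 0.013585366520851043
0.126 0.20771332066813847 -12.416803991199817 0.5527405293899708 0.5230921187053658
304 305 318 0.009615219805257837
0.1 0.21139277519646088 -1.1172102453837556 0.49885763982360876 0.4920978831806879
[0.53867576 0.20105475 0.20314818]
```

Rail centre is (0.537, 0.2073) with yaw −6.7°, and the tool yaw already matches. I'll correct the offset, descend and check before gripping.

step_hand(rows=[0.4, -0.032, -0.096, 0, 0, 0, 0, 0.4, 0, 0, 0.48, 0, 0, 0, 0.4, 0, 0, 0.48, 0, 0, 0, 0.4, 0, 0, 0.4, 0, 0, 0, 0.4, 0, 0, 0, 0, 0, 0, 0.4, 0, 0, 0, 0, 0, 0])

```text
clock: 6.18
tool_pos: [0.5368, 0.2075, 0.1171]
ee_rot: [0.998, -0.057, 0.001, -0.0]
ft_force: [0.3, -0.5, 0.1]
finger_gap: 0.397
finger_force: 0.0
```

```bash
python3 - <<'E'
from h import *
s=readout.sense();print(s['tool_pos'],s['ft_force'])
C,im=snap('wrist')
g=im.min(2)
for v in (120,135,150,165,180,195,210,225,240,255): x=np.where(g[v,285:355]>150)[0]+285;print(v,(x.min(),x.max()) if len(x) else 0,end=' ')
cv2.imwrite('pics/w4.png',im[60:360,170:470,::-1])
E
```

```text
[0.53682399 0.20752048 0.11712568] [ 0.26541736 -0.46192967  0.08997171]
120 (np.int64(285), np.int64(354)) 135 0 150 0 165 0 180 0 195 (np.int64(295), np.int64(345)) 210 (np.int64(296), np.int64(345)) 225 (np.int64(296), np.int64(345)) 240 (np.int64(309), np.int64(345)) 255 (np.int64(309), np.int64(345))
```

View pics/w4.png

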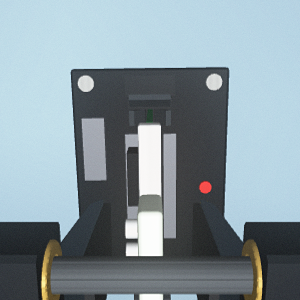

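The tab at crop (150,220) is centred between the fingers and square to them, so I'll grip.

step_hand(rows=[0, 0, 0, 0, 0, 0, 0, 0, 0, 0, 0, 0, 0, 0, 0, 0, 0, 0, 0, 0, 0, 0, 0, 0, 0, 0, 0, 0, 0, 0, 0, 0, 0, 0, 0], force=25)

```text
clock: 6.85
tool_pos: [0.5364, 0.2072, 0.1162]
ee_rot: [0.998, -0.058, 0.0, -0.0]
ft_force: [-2.1, 1.1, 5.3]
finger_gap: 0.108
finger_force: 25.0
```

step_hand(rows=[0, 0, 0, -0.16, 0, 0, 0, 0, 0, 0, -0.32, 0, 0, 0, 0, 0, 0, -0.32, 0, 0, 0, 0, 0, 0, -0.48, 0, 0, 0, 0, 0, 0, -0.48, 0, 0, 0, 0, 0, 0, 0, 0, 0, 0, 0, 0, 0, 0, 0, 0, 0])

```text
clock: 7.72
tool_pos: [0.5358, 0.2069, 0.2259]
ee_rot: [0.998, -0.058, -0.0, 0.0]
ft_force: [-0.8, 0.1, -1.0]
finger_gap: 0.11
finger_force: 25.0
```

```bash
python3 - <<'E'
from h import *
s=readout.sense();print(s['tool_pos'],Ro.from_quat(s['ee_rot']).as_matrix()[:,0],s['wrist_torque'])
C,im=snap('side');print(find(C,'side','module_new'),find(C,'side','module_new_tab'));cv2.imwrite('pics/s2.png',im[120:480,100:460,::-1])
E
```

```text
[0.53583682 0.20688554 0.22585758] [ 9.93369993e-01 -1.14961030e-01 -1.35710006e-04] [0.03981695 0.06606533 0.02405667]
[(0.87, array([0.5391, 0.2058, 0.1175]))] [(0.58, array([0.535 , 0.2056, 0.2213]))]
```

View pics/s2.png

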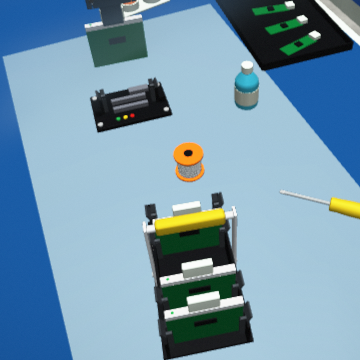

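The module is held upright and clear of the stand. Next I'll carry it to above slot3, turned to match the carrier's yaw.

Converted, 0.05 m is 0.8, 0.04 m is 0.64, 0.118 rad is 0.59.

step_hand(rows=[0, 0, 0, 0, 0, 0, 0.59, 0, 0.16, 0.64, 0, 0, 0, 0, 0, 0.2, 0.8, 0, 0, 0, 0, 0, 0.2, 0.8, 0, 0, 0, 0, 0, 0.2, 0.8, 0, 0, 0, 0, 0, 0.2, 0.8, 0, 0, 0, 0, 0, 0.152, 0.64, 0, 0, 0, 0, 0, 0.096, 0.4, 0, 0, 0, 0, 0, 0, 0, 0, 0, 0, 0, 0, 0, 0, 0, 0, 0, 0])

```text
clock: 9.12
tool_pos: [0.5389, -0.1067, 0.2254]
ee_rot: [0.993, -0.116, -0.0, -0.0]
ft_force: [-0.1, 0.5, -0.9]
finger_gap: 0.106
finger_force: 25.0
```

```bash
python3 - <<'E'
from h import *
s=readout.sense();print(s['tool_pos'],Ro.from_quat(s['ee_rot']).as_matrix()[:,0])
for n in ['scene','side','wrist']:
    C,im=snap(n,'n_'+n)
    for t in ['module_new','module_new_tab','slot3','carrier_handle','module_a']: print(n,t,[(c,p.tolist()) for c,p in find(C,n,t)])
a=cv2.imread('pics/n_scene.png')[130:260,150:300];b=cv2.imread('pics/n_wrist.png')
c=np.vstack([cv2.resize(a,(320,280)),cv2.resize(cv2.imread('pics/n_side.png')[280:480,210:390],(320,320))])
cv2.imwrite('pics/n.png',np.hstack([c,cv2.resize(b[:,160:],(480,600))]))
E
```

```text
[ 0.538929   -0.106667    0.22540631] [ 0.97290103 -0.23121981 -0.00099368]
scene module_new [(0.73, [0.5384, -0.1075, 0.1153]), (0.69, [0.7656, -0.1663, 0.0017])]
scene module_new_tab [(0.72, [0.54, -0.107, 0.2223])]
scene slot3 [(0.98, [0.509, -0.2429, -0.0004]), (0.93, [0.492, -0.2867, 0.0012]), (0.91, [0.5372, -0.1079, 0.0015]), (0.61, [0.5275, -0.1509, 0.0069])]
scene carrier_handle [(0.84, [0.5167, -0.1961, 0.1458])]
scene module_a [(0.89, [0.5266, -0.1514, 0.0058]), (0.71, [0.4967, -0.2878, 0.0034]), (0.34, [0.5143, -0.1963, 0.1453])]
side module_new []
side module_new_tab [(0.69, [0.5382, -0.1062, 0.2198])]
side slot3 [(0.75, [0.4922, -0.2867, 0.0061]), (0.72, [0.5279, -0.148, 0.0086])]
side carrier_handle [(0.89, [0.5145, -0.1934, 0.1483])]
side module_a [(0.9, [0.5263, -0.1513, 0.0059]), (0.77, [0.5087, -0.2407, 0.0076]), (0.61, [0.4926, -0.2831, 0.0041])]
wrist module_new [(0.87, [0.5418, -0.1111, 0.121])]
wrist module_new_tab [(0.81, [0.5377, -0.1035, 0.2221])]
wrist slot3 [(0.98, [0.5079, -0.2447, 0.0028]), (0.98, [0.526, -0.152, 0.0099]), (0.76, [0.5399, -0.1073, 0.0006]), (0.36, [0.5917, 0.0065, 0.0012])]
wrist carrier_handle [(0.66, [0.5144, -0.1951, 0.1474])]
wrist module_a [(0.71, [0.5222, -0.1489, 0.0073]), (0.61, [0.4938, -0.2833, 0.0047])]
```

View pics/n.png

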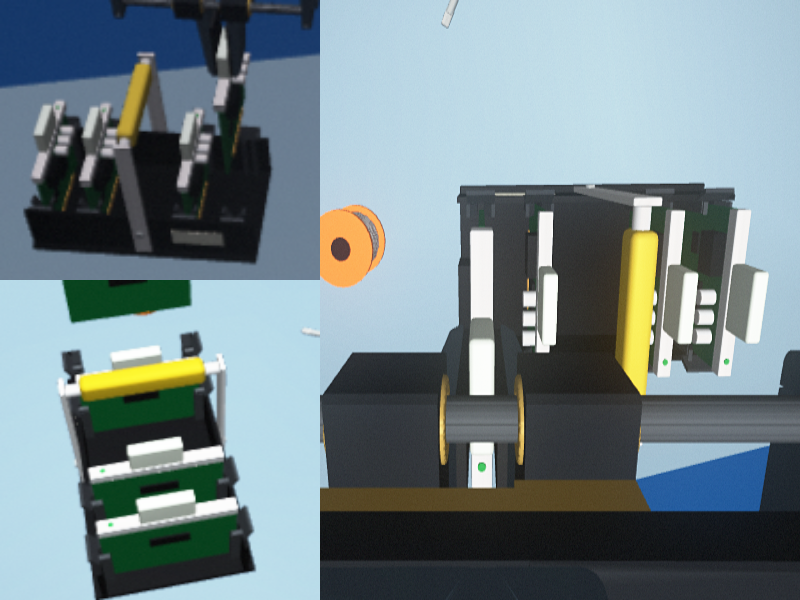

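The module hangs square over the free slot; in the combined picture its rail at x≈482 is parallel to the neighbours at 545, 670 and 735. To refine, I'll back-project the neighbours' rails, using the held rail as reference.

```bash
python3 - <<'E'
from h import *
C=cam('wrist');s=readout.sense();Rt=Ro.from_quat(s['ee_rot']).as_matrix();t=np.array(s['tool_pos'])
g=cv2.imread('pics/n_wrist.png').min(2)
for name,u0,u1,lo,hi,z in[('held',305,345,188,250,.209),('s2',372,395,173,212,.096),('s1',495,530,172,212,.096),('s1b',495,520,276,298,.096),('s0',550,590,172,205,.096),('s0b',550,580,277,298,.096)]:
  P=[]
  for v in range(lo,hi,3):
    x=np.where(g[v,u0:u1]>140)[0]+u0
    if len(x)<5: continue
    a,b=bp(C,x.min()-.5,v,z),bp(C,x.max()+.5,v,z);P.append(np.r_[Rt.T@((a+b)/2-t),np.linalg.norm(a-b)])
  P=np.array(P);print(name,len(P),'x %.4f..%.4f y med %.4f slope %.3f width %.4f'%(P[0,0],P[-1,0],np.median(P[:,1]),np.polyfit(P[:,0],P[:,1],1)[0],np.median(P[:,3])))
E
```

```text
held 21 x 0.0492..0.0228 y med -0.0004 slope -0.012 width 0.0098
s2 13 x 0.0455..0.0201 y med 0.0448 slope -0.008 width 0.0098
s1 14 x 0.0463..0.0187 y med 0.1364 slope -0.010 width 0.0099
s1b 8 x -0.0304..-0.0471 y med 0.1373 slope -0.270 width 0.0097
s0 11 x 0.0463..0.0252 y med 0.1826 slope -0.086 width 0.0112
s0b 7 x -0.0311..-0.0455 y med 0.1857 slope -0.088 width 0.0150
```

```bash
python3 - <<'E'
from h import *
C=cam('wrist');s=readout.sense();Rt=Ro.from_quat(s['ee_rot']).as_matrix();t=np.array(s['tool_pos'])
g=cv2.imread('pics/n_wrist.png').min(2).astype(int)
for name,u,lo,hi,z in[('held',322,170,200,.209),('s2',386,155,185,.096),('s1',513,155,185,.096),('s0',580,155,185,.096),('s1near',504,290,310,.096),('s0near',566,290,310,.096)]:
  col=g[lo:hi,u-2:u+3].mean(1);d=np.diff(col);v=lo+np.argmax(np.abs(d))+.5+ .5
  print(name,v,(Rt.T@(bp(C,u,v,z)-t))[:2].round(4))
E
```

```text
held 184.0 [0.0509 0.0001]
s2 169.0 [0.0483 0.0447]
s1 168.0 [0.049  0.1329]
s0 168.0 [0.049  0.1795]
s1near 292.0 [-0.0431  0.1372]
s0near 291.0 [-0.0422  0.1837]
```

step_hand(rows=[0, -0.032, -0.016, 0, 0, 0, 0, 0, 0, 0, 0.32, 0, 0, 0, 0, 0, 0, 0.32, 0, 0, 0, 0, 0, 0, 0.16, 0, 0, 0, 0, 0, 0, 0.16, 0, 0, 0, 0, 0, 0, 0, 0, 0, 0])

```text
clock: 10.78
tool_pos: [0.5373, -0.1056, 0.1655]
ee_rot: [0.993, -0.116, -0.0, -0.0]
ft_force: [-0.7, 0.1, -0.3]
finger_gap: 0.107
finger_force: 25.0
```

step_hand(rows=[0, 0, 0, 0.128, 0, 0, 0, 0, 0, 0, 0.128, 0, 0, 0, 0, 0, 0, 0.128, 0, 0, 0, 0, 0, 0, 0, 0, 0, 0])

```text
clock: 11.28
tool_pos: [0.5371, -0.1056, 0.1412]
ee_rot: [0.993, -0.116, -0.001, -0.0]
ft_force: [-0.7, 1.0, -1.5]
finger_gap: 0.105
finger_force: 25.0
```

Converted, 0.007 m is 0.112, 0.005 m is 0.08.

step_hand(rows=[0, 0, 0, 0.112, 0, 0, 0, 0, 0, 0, 0.112, 0, 0, 0, 0, 0, 0, 0.08, 0, 0, 0, 0, 0, 0, 0.064, 0, 0, 0, 0, 0, 0, 0.048, 0, 0, 0, 0, 0, 0, 0, 0, 0, 0])

```text
clock: 12.02
tool_pos: [0.5374, -0.1057, 0.1157]
ee_rot: [0.993, -0.116, -0.0, -0.0]
ft_force: [-0.4, -0.1, -1.4]
finger_gap: 0.11
finger_force: 25.0
```

step_hand(rows=[0, 0, 0, 0.032, 0, 0, 0, 0, 0, 0, 0, 0, 0, 0])

```text
clock: 12.28
tool_pos: [0.5375, -0.1057, 0.1139]
ee_rot: [0.993, -0.116, -0.0, -0.0]
ft_force: [-0.4, -0.6, -0.4]
finger_gap: 0.114
finger_force: 25.0
```

step_hand(rows=[0, 0, 0, 0.032, 0, 0, 0, 0, 0, 0, 0.016, 0, 0, 0, 0, 0, 0, 0, 0, 0, 0])

```text
clock: 12.65
tool_pos: [0.538, -0.1057, 0.1121]
ee_rot: [0.993, -0.116, 0.0, -0.0]
ft_force: [-6.6, 3.0, 20.7]
finger_gap: 0.109
finger_force: 25.0
```

step_hand(rows=[0, 0, 0, 0.016, 0, 0, 0, 0, 0, 0, 0, 0, 0, 0])

```text
clock: 12.9
tool_pos: [0.5384, -0.1058, 0.1118]
ee_rot: [0.993, -0.116, 0.001, 0.0]
ft_force: [-10.7, 3.0, 32.0]
finger_gap: 0.109
finger_force: 25.0
```

It's on the floor at the expected height (TCP 0.112). I'll ease off, release and rise.

Converted, -0.0025 m is -0.04.

step_hand(rows=[0, 0, 0, -0.04, 0, 0, 0, 0.3, 0, 0, 0, 0, 0, 0, 0.3, 0, 0, 0, 0, 0, 0, 0.3, 0, 0, 0, 0, 0, 0])

```text
clock: 13.4
tool_pos: [0.5374, -0.1056, 0.1122]
ee_rot: [0.993, -0.116, -0.0, -0.0]
ft_force: [-0.5, -0.2, -0.5]
finger_gap: 0.296
finger_force: 0.0
```

step_hand(rows=[0.3, 0, 0, -0.32, 0, 0, 0, 0.3, 0, 0, -0.64, 0, 0, 0, 0.3, 0, 0, -0.8, 0, 0, 0, 0.5, 0, 0, 0, 0, 0, 0, 0.5, 0, 0, 0, 0, 0, 0])

```text
clock: 14.02
tool_pos: [0.5371, -0.1056, 0.2219]
ee_rot: [0.993, -0.116, -0.0, -0.0]
ft_force: [-0.0, 1.1, -0.6]
finger_gap: 0.479
finger_force: 0.0
```

```bash
python3 - <<'E'
from h import *
s=readout.sense();print(s['tool_pos'],Ro.from_quat(s['ee_rot']).as_matrix()[:,0])
for n in ['scene','side','wrist']:
    C,im=snap(n,'p_'+n)
    for t in ['module_new','carrier_handle','carrier']: print(n,t,[(c,p.tolist()) for c,p in find(C,n,t)])
a=cv2.imread('pics/p_scene.png')[130:260,150:300];b=cv2.imread('pics/p_wrist.png')
c=np.vstack([cv2.resize(a,(320,280)),cv2.resize(cv2.imread('pics/p_side.png')[280:480,210:390],(320,320))])
cv2.imwrite('pics/p.png',np.hstack([c,cv2.resize(b[:,160:],(480,600))]))
E
```

```text
[ 0.53713623 -0.10560644  0.22192568] [ 9.72920979e-01 -2.31137662e-01 -3.88546691e-04]
scene module_new [(0.67, [0.5367, -0.1028, 0.003])]
scene carrier_handle [(0.7, [0.5133, -0.1936, 0.1481]), (0.57, [0.5354, -0.1065, 0.0009])]
scene carrier [(0.86, [0.5139, -0.198, -0.0011])]
side module_new []
side carrier_handle [(0.58, [0.5166, -0.1939, 0.1474])]
side carrier []
wrist module_new [(0.88, [0.5411, -0.112, 0.004])]
wrist carrier_handle [(0.56, [0.5171, -0.1998, 0.1476])]
wrist carrier [(0.8, [0.5191, -0.1983, -0.0014]), (0.39, [0.5339, 0.2097, -0.0001])]
```

View pics/p.png

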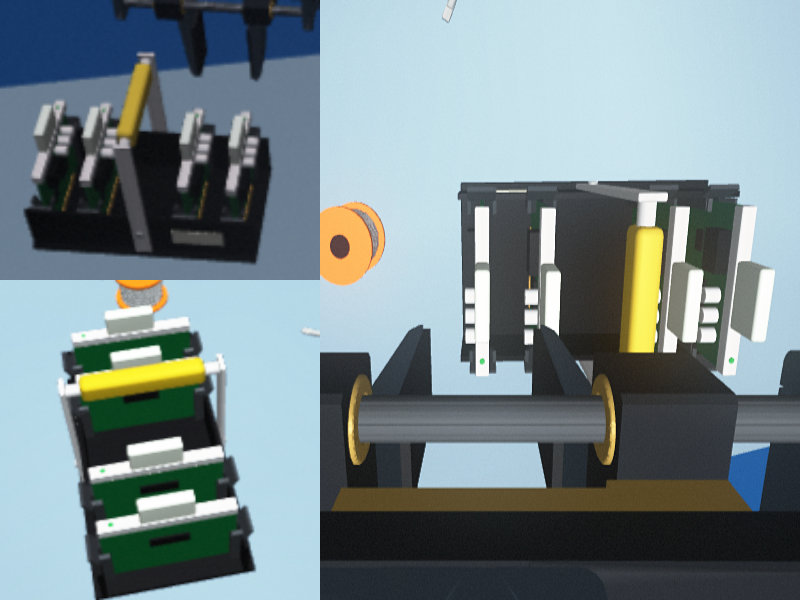

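All four modules stand at equal height, and module_new's rail at x≈482 matches its neighbours. The handle is 92 mm along tool +y, so I'll go there and check.

step_hand(rows=[0.45, 0, 0.736, 0, 0, 0, 0, 0.45, 0, 0.736, 0, 0, 0, 0, 0.45, 0, 0, 0.48, 0, 0, 0, 0.45, 0, 0, 0, 0, 0, 0, 0.45, 0, 0, 0, 0, 0, 0])

```text
clock: 15.25
tool_pos: [0.5166, -0.195, 0.1931]
ee_rot: [0.993, -0.116, 0.0, 0.0]
ft_force: [0.3, 0.5, 0.8]
finger_gap: 0.452
finger_force: 0.0
```

```bash
python3 - <<'E'
from h import *
s=readout.sense();C,im=snap('wrist','h1');t=np.array(s['tool_pos']);Rt=Ro.from_quat(s['ee_rot']).as_matrix();print(t)
h=cv2.cvtColor(im,cv2.COLOR_RGB2HSV);m=(h[...,0]>20)&(h[...,0]<35)&(h[...,1]>150)&(h[...,2]>120);m[:, :250]=0;m[:,400:]=0
for v in range(100,320,15):
  x=np.where(m[v])[0]
  if len(x)>10: print(v,x.min(),x.max(),(Rt.T@(bp(C,(x.min()+x.max())/2,v,.158)-t))[:2].round(4))
r=np.where(m.sum(1)>8)[0];print(r.min(),r.max())
E
```

```text
[ 0.51658173 -0.19496609  0.1931373 ]
190 312 334 [0.046  0.0005]
205 306 338 [0.0389 0.0001]
220 307 338 [0.0316 0.0003]
235 307 338 [0.0242 0.0003]
250 307 338 [0.0167 0.0004]
265 307 338 [0.009  0.0004]
280 308 338 [0.0012 0.0006]
295 308 338 [-0.0068  0.0006]
310 308 337 [-0.0149  0.0004]
189 360
```

Centred to within 0.5 mm. I'll descend and grip.

step_hand(rows=[0.45, 0, 0, 0.4, 0, 0, 0, 0.45, 0, 0, 0.352, 0, 0, 0, 0.45, 0, 0, 0, 0, 0, 0, 0, 0, 0, 0, 0, 0, 0, 0, 0, 0, 0, 0, 0, 0, 0, 0, 0, 0, 0, 0, 0, 0, 0, 0, 0, 0, 0, 0], force=60)

```text
clock: 16.18
tool_pos: [0.5166, -0.1954, 0.1462]
ee_rot: [0.993, -0.116, 0.001, 0.0]
ft_force: [-1.3, 0.4, 6.8]
finger_gap: 0.169
finger_force: 60.0
```

step_hand(rows=[0, 0, 0, -0.08, 0, 0, 0, 0, 0, 0, -0.16, 0, 0, 0, 0, 0, 0, -0.16, 0, 0, 0, 0, 0, 0, -0.24, 0, 0, 0, 0, 0, 0, -0.24, 0, 0, 0, 0, 0, 0, -0.24, 0, 0, 0, 0, 0, 0, -0.24, 0, 0, 0, 0, 0, 0, -0.16, 0, 0, 0, 0, 0, 0, -0.08, 0, 0, 0, 0, 0, 0, 0, 0, 0, 0])

```text
clock: 17.42
tool_pos: [0.5162, -0.1952, 0.2455]
ee_rot: [0.993, -0.116, 0.0, 0.0]
ft_force: [0.1, -0.5, -7.0]
finger_gap: 0.171
finger_force: 60.0
```

I've used all ten pictures, so I'll check the hold numerically.

step_hand(rows=[0, 0, 0, 0, 0, 0, 0, 0, 0, 0, 0, 0, 0, 0, 0, 0, 0, 0, 0, 0, 0, 0, 0, 0, 0, 0, 0, 0, 0, 0, 0, 0, 0, 0, 0, 0, 0, 0, 0, 0, 0, 0])

```text
clock: 18.18
tool_pos: [0.5162, -0.1952, 0.2454]
ee_rot: [0.993, -0.116, -0.0, -0.0]
ft_force: [-0.7, 0.1, -7.7]
finger_gap: 0.17
finger_force: 60.0
```

```bash
python3 - <<'E'
from h import *
s=readout.sense();print(s['tool_pos'],s['ft_force'],s['wrist_torque'],abs(s['joint_vel']).max())
for n in ['scene','side','wrist']:
    C,im=snap(n)
    for t in ['module_a','module_new','slot0','carrier_handle','carrier']: print(n,t,[(c,p.tolist()) for c,p in find(C,n,t)])
E
```

```text
[ 0.5162299  -0.1951791   0.24541944] [-0.65539573  0.12752186 -7.73484946] [ 0.02792594  0.03173872 -0.00189781] 0.0011203355662226908
scene module_a [(0.86, [0.4954, -0.287, 0.1046]), (0.57, [0.5078, -0.2379, 0.101]), (0.56, [0.5281, -0.1528, 0.109]), (0.27, [0.5147, -0.1944, 0.2476])]
scene module_new [(0.68, [0.5369, -0.1057, 0.1036]), (0.36, [0.5355, -0.1026, 0.209]), (0.29, [0.4956, -0.2849, 0.1032])]
scene slot0 [(0.94, [0.5381, -0.1068, 0.1015]), (0.83, [0.5077, -0.2421, 0.0989]), (0.71, [0.5272, -0.1509, 0.1074]), (0.67, [0.4953, -0.282, 0.1004])]
scene carrier_handle [(0.58, [0.5159, -0.1959, 0.2473])]
scene carrier [(0.98, [0.5132, -0.1966, 0.0945])]
side module_a [(0.8, [0.4957, -0.2811, 0.1041]), (0.7, [0.5275, -0.1499, 0.105]), (0.16, [0.7688, -0.1707, -0.0002])]
side module_new []
side slot0 [(0.87, [0.4924, -0.286, 0.1055]), (0.78, [0.526, -0.1476, 0.1093])]
side carrier_handle [(0.47, [0.5294, -0.1503, 0.1075])]
side carrier []
wrist module_a [(0.8, [0.5055, -0.24, 0.1087]), (0.69, [0.4914, -0.2805, 0.1047]), (0.67, [0.5257, -0.1511, 0.1094])]
wrist module_new [(0.94, [0.5392, -0.108, 0.1053])]
wrist slot0 [(0.8, [0.5382, -0.1051, 0.1046]), (0.74, [0.5067, -0.243, 0.1031]), (0.61, [0.5283, -0.1508, 0.1092]), (0.59, [0.4936, -0.2841, 0.1069])]
wrist carrier_handle [(0.89, [0.5169, -0.1977, 0.246])]
wrist carrier []
```

The carrier is held level and at rest about 0.10 m up, with all four modules home, so I'm handing the job in.

```bash
python3 -c "
from rig import manip
print(manip.finish_job())"
```

```text
the job is handed in; nothing more can be done
None
```

The module is in the free slot (slot3), and I handed the job in with the full carrier held level and steady by its handle, about 10 cm above the bench. The final hold was checked with sensor readings and the networks, as I had used all ten pictures, and the hand-in returned no verdict.

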